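# Release the vial shaker's hood with a tool and hold it open

## Task

Hold the vial shaker's hood open for a colleague who needs both hands to take out the vials. Lift the screwdriver out of its stand, drive the sprung release pin in the shaker's catch fully down with its tip so that the hood pops ajar, and stand the screwdriver back in the stand. Then take the hood by its lift bar, raise it to 60 degrees from its shut position and finish holding it there by the bar without letting go, because it drops if released; leave the jar, carton and dish near by where they are.

Things in the scene. Friction and masses are not known exactly. Their poses are not given: they have to be found in the camera images.
- shaker: Bench vial shaker, fixed but standing elsewhere each time: white housing 190 x 190 mm, top at z = 65 mm, low clear hood on it (170 deep, 175 wide, top at 119 mm when shut). Origin: centre of the underside; the front faces the robot, x points to its back, y to its left as the robot sees it. Right on the front: the catch, a dark steel block 55 deep, 50 wide, top at z = 96 mm.
- hood (a joint): Angle of the hood about its rear hinge, rad: 0 shut, 1.047 = 60 degrees, limit 1.6; grows as the front swings up. The catch stops it at about 0.005. Once the pin is down it pops up to 0.08 by itself on a kick-up plunger and stays there when the pin returns; above that its weight (0.4 to 0.55 kg) and a spring pull it down with 1.5 to 4 N at the bar, and it drops back to 0.08 if let go.
- hood_hinge (a point): Point on the hood's hinge axis, in the middle of its width, at [85, 0, 67] mm in the shaker's frame. The axis is the shaker's y.
- lift_bar (a point): Centre of the hood's lift bar: round, 12 mm thick, along the shaker's y, on two stand-offs 84 mm apart, 45 mm ahead of the hood's front. With the hood at 0 it lies 217 mm ahead of the hinge, 36 mm above and 30 mm left (+y) of it (z = 103 mm, free below) and it turns with the hood; point axes are the hood's. It turns between finger pads, so the gripper can stay upright.
- release_pin (a joint): Depth of the sprung release pin, m: 0 up, 0.009 fully down (hard stop). Its spring gives 6 N at the start of the travel and 13 N at the bottom and drives it back up when let go. The catch's hook lets go of the hood after 6 to 7 mm.
- pin_head (a point): Centre of the flat top of the release pin (13 mm diameter, moves straight down), at [-127.5, -63, 90] mm in the shaker's frame when up. It sits 6 mm below the mouth of its bore, too narrow for fingers.
- pin_collar (a point): Centre of the mouth of the pin's bore (18 mm diameter) in the top of the catch block, at [-127.5, -63, 96] mm in the shaker's frame; fixed to the shaker. The tall front of the large analyser (up to z = 424 mm) stands only 100 to 170 mm beyond this point and beyond the tool stand, right of y = 0.21 m: carry the tool between them in a straight line.
- tool_stand: Grey tool stand, fixed to the worktop but standing elsewhere each time: block 50 mm (x) by 100 mm (y), 60 mm high, with three 10 mm holes, 54 mm deep and 2 mm chamfered, in a row along y, 32 mm apart. Origin: centre of the underside, z up.
- stand_hole (a point): Mouth of the middle hole of the stand, at z = 60 mm, where the screwdriver stands at the start. Any of the three holes will do to put it back.
- screwdriver: Screwdriver, 178 mm long, 70 g, tip down in the stand's middle hole. Its y axis runs from tip to handle (up at the start); x and z are across the handle (25 mm square, the upper 94 mm); x is along the stand's x at the start. Shank 7 mm thick, 84 mm long. In the stand the tip is at z = 6 mm, the handle from 90 to 184 mm. Origin 12.5 mm off the axis, 89 mm above the tip.
- driver_tip (a point): Tip of the screwdriver, on its axis.
- driver_handle (a point): Point on the screwdriver's axis in the upper part of its handle, 151 mm from the tip and 27 mm below the handle's end: the place to grip from above.
- jar: Bystander: sample jar with white lid, 52 mm diameter, 62 mm high, loose. Origin: centre of the underside.
- carton: Bystander: small carton, 45 x 60 x 30 mm, loose. Origin: centre of the underside.
- dish: Bystander: shallow clear dish, 66 mm diameter, 13 mm high, loose. Origin: centre of the underside.

How it is judged (in metres and radians):
On the way, in this order (a step that is already met when the one before it is completed fails the run):
1. the release pin is driven fully down by the tip of the screwdriver and the hood has popped up (value of joint release_pin above 0.0075 m and distance between driver_tip and pin_head below 0.01 m and contact force between screwdriver and shaker above 2 N and value of joint hood above 0.04 rad), for 0.1 s.
2. the screwdriver stands in the stand again, let go, with the hood ajar and the pin up (angle between screwdriver's own y axis and vertical below 0.17 rad and z of driver_tip in the frame of tool_stand below 0.02 m and x of driver_tip in the frame of tool_stand between -0.015 and 0.015 m and y of driver_tip in the frame of tool_stand between -0.042 and 0.042 m and contact force between the fingers and screwdriver below 0.1 N and value of joint release_pin below 0.002 m and value of joint hood above 0.04 rad), for 0.2 s.
At the end, for the whole second after the job is handed in: The hood is held still at 60 degrees, plus or minus 6, by the gripper at its lift bar and by nothing else; the release pin is up; the screwdriver stands upright and let go in a hole of the stand (tip less than 20 mm above the worktop) (value of joint hood between 0.942 and 1.152 rad and velocity of joint hood between -0.05 and 0.05 rad/s and distance between the grasp point and lift_bar below 0.035 m and contact force between the fingers and shaker above 0.8 N and angle between screwdriver's own y axis and vertical below 0.17 rad and z of driver_tip in the frame of tool_stand below 0.02 m and x of driver_tip in the frame of tool_stand between -0.015 and 0.015 m and y of driver_tip in the frame of tool_stand between -0.042 and 0.042 m and contact force between the fingers and screwdriver below 0.1 N and value of joint release_pin below 0.002 m and contact force between each of screwdriver, jar, carton, dish and shaker below 0.1 N); the arm keeps its last pose, push and grip.
It fails at once if the jar is moved by more than 20 mm (distance of jar from where it was at the start of the episode above 0.02 m).
It fails at once if the carton is moved by more than 20 mm (distance of carton from where it was at the start of the episode above 0.02 m).
It fails at once if the dish is moved by more than 20 mm (distance of dish from where it was at the start of the episode above 0.02 m).
It also fails if it takes over 64 s, if anything falls off the work surface, if the arm or the gripper's body presses on something with over 40 N, if the wrist force passes 120 N, or if a joint passes its speed limit or range.

## Robot

A 7-joint arm with a two-finger parallel gripper is mounted at the origin on a cart in front of the work surface, level with it; the furniture and walls round the work are solid. World frame = base frame: x ahead of the robot, y to its left, z up, the work surface at z = 0. Lengths are in m, angles in degrees, forces in N, time in s.
With the tool pointing down it reaches from about 0.35 to 0.9 m from the base axis. Payload 19.9 kg.
Tool frame: the origin (TCP) lies midway between the tips of the shut fingers; the grasp point (between the pads) lies 19 mm behind it; z points along the fingers, y is the line along which they close (so a half turn about z gives the same grasp; the last joint's range is limited). The gripper opens to 85 mm and grips with 20 to 120 N. Pads are 22 mm wide; open, the fingers measure 114 mm over their backs; the gripper's body (76 mm by 85 mm) begins 54 mm behind the grasp point. The pads swing forward as they close: fully open they stand 13 mm farther back than shut.
Start: joints at [-72.221, 23.915, -0.59, 92.452, 0.269, 63.638, -3.037], TCP at [0.215, 0.587, 0.231] pointing down, gripper open.
Joint ranges: [-161.28, 161.28], [-22.2, 115.67], [-73.04, 71.86], [3.21, 147.25], [-68.34, 248.33], [10.77, 114.83], [-161.83, 161.83]. Speed limits (degrees/s): [108.29, 108.29, 136.94, 136.94, 172.46, 172.46, 172.46].

## Interface

Orientations are given as [roll, pitch, yaw] about the fixed x, y, z axes, in that order (R = Rz(yaw) Ry(pitch) Rx(roll)).
In Python, from cell import get_state, snapshot, sign_off gives the robot as it stands.
- The arm moves only by the tool drive_tool, never from a script. Its argument "steps" is a list of rows, each an object of numbers: "wx", "wy", "wz": the turn, a rotation vector about the world's x, y, z in units of 5 degrees (1.0 is 5 degrees); "x", "y", "z": the shift along the world's x, y, z in m; "grip": the opening, from 0 (shut) to 1 (fully open). A call has 1 to 10 rows; each row is the pose to reach, as a shift and turn from the pose commanded when the call began; what a row does not reach only later rows make up. A row lasts 1/8 s, in which the tool goes at most 62.5 mm and 10.7 degrees, less where a joint would pass 70% of its speed; a pose out of reach is approached as far as the arm can. A call with a gripper value outside its range is refused whole. The fingers move at their own pace and stop on an object; "squeeze" is the grip in N (left out, the last holds). Time passes only in rows, so rows that repeat a pose let the fingers close. It gives the time, the measured TCP pose, the force, the opening and the grip force at its end, in the units of the state.
- get_state(): the state, without advancing time (a new reading comes with each control period).
- snapshot(name): name is "scene" or "top" or "wrist"; returns a dict with "pixels" (480x640x3 uint8, blue, green, red), "K" (3x3 intrinsics, pixels), "D" ([k1, k2, p1, p2, k3] as OpenCV has them; the pictures are not rectified), "extrinsics" (4x4, takes a point from world to camera coordinates). Camera axes: x right, y down, z forward; pixel columns grow to the right and rows downward; lengths in m; the calibration is good to about 2 mm. A picture is of the moment at which its call begins. There is no depth.
- sign_off(): hands the job in; it is judged then, once.
The state is a dict: "t": time; "joints": joint angles; "qd": joint speeds; "effort": joint torques, N m; "tcp_pos": TCP position; "eef_rot": TCP orientation; "force": force on the tool from outside, world axes, zero at the start; "wrist_torque": the same for the moment, N m; "grip_width": opening from 0.0 (shut) to 1.0 (fully open); "gripper_force": force on a finger pad.
Only numpy, scipy, OpenCV 4.12 (cv2) and the standard library are available. Lean on these libraries where they do the work, as an engineer would, in place of code of your own. Each camera call takes 0.05 s, during which the arm holds its last target. There are 200 camera calls.

## Working session

There is one attempt and no reset: what is moved stays moved. The work goes in short steps, Python scripts to look and compute and a tool call to move; the robot and the scene stay as the last step left them, time stands still between calls to the robot, and variables do not carry over. Pictures are saved under pics/ and viewed, at most 11 in all, crops included, and the job is handed in when it is done.

Besides the shell and the picture viewer there is one more tool, called after "Emit:" by a JSON object that holds its "op" and its "data", one argument or row to a line. drive_tool: Moves the arm, as the interface text tells. Its arguments: {"type":"object","properties":{"steps":{"type":"array"},"squeeze":{"type":"number"}},"required":["steps"]}

```bash
mkdir -p pics
cat > h.py <<'E'
import cv2,numpy as np,pickle
from cell import get_state,snapshot,sign_off
def snap(n,f):
    s=snapshot(n); cv2.imwrite(f'pics/{f}.png',s['pixels']); pickle.dump(s,open(f'pics/{f}.pkl','wb')); return s
def load(f): return pickle.load(open(f'pics/{f}.pkl','rb'))
def ray(s,u,v):
    p=cv2.undistortPoints(np.array([[[u,v]]],float),np.array(s['K']),np.array(s['D']))[0,0]
    E=np.array(s['extrinsics']);R,t=E[:3,:3],E[:3,3]
    return -R.T@t, R.T@np.array([p[0],p[1],1])
def atz(s,u,v,z):
    c,d=ray(s,u,v); return c+d*(z-c[2])/d[2]
def proj(s,P):
    E=np.array(s['extrinsics']);r,_=cv2.Rodrigues(E[:3,:3])
    return cv2.projectPoints(np.array(P,float).reshape(-1,1,3),r,E[:3,3],np.array(s['K']),np.array(s['D']))[0][:,0]
E
python3 - <<'E'
from h import *
for n in ('scene','top','wrist'):
    s=snap(n,n+'0'); c,d=ray(s,320,240); print(n,c,d)
print(get_state())
E
```

```text
scene [-0.55960612 -0.35111419  0.75923256] [ 0.8007515   0.36140831 -0.47810925]
top [0.28647147 0.13666422 1.61154937] [ 0.14847523  0.0060793  -0.98893573]
wrist [0.14412412 0.61267592 0.37328513] [ 0.28463255 -0.1061595  -0.95277131]
{'t': 0.15, 'joints': array([-72.22116412,  23.94064138,  -0.59216259,  92.47674835,
         0.26683643,  63.64028885,  -3.03765263]), 'qd': array([ 0.01590008, -0.11575736,  0.06298142,  0.02766302, -0.01691891,
        0.06742415,  0.039793  ]), 'effort': array([ 3.07711507e-04, -8.64741039e+01,  6.78292327e-01, -4.35065174e+01,
        1.89890986e-02,  5.66308401e-03, -6.16518582e-05]), 'tcp_pos': array([0.21525033, 0.58647187, 0.23080509]), 'eef_rot': array([-1.79943716e+02,  1.67008501e-03,  1.59843445e+02]), 'force': array([ 0.53852568, -0.81956607, -0.37626742]), 'wrist_torque': array([ 0.02888008, -0.02546076, -0.00427458]), 'gripper_force': 0.0, 'grip_width': 0.9992798082439903}
```

View pics/top0.png

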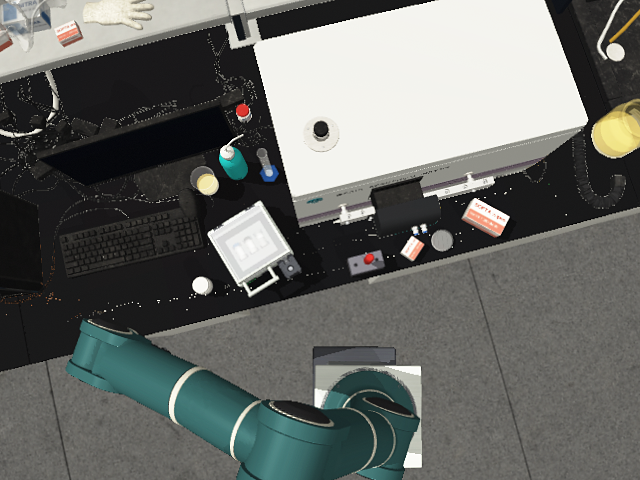

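View pics/scene0.png

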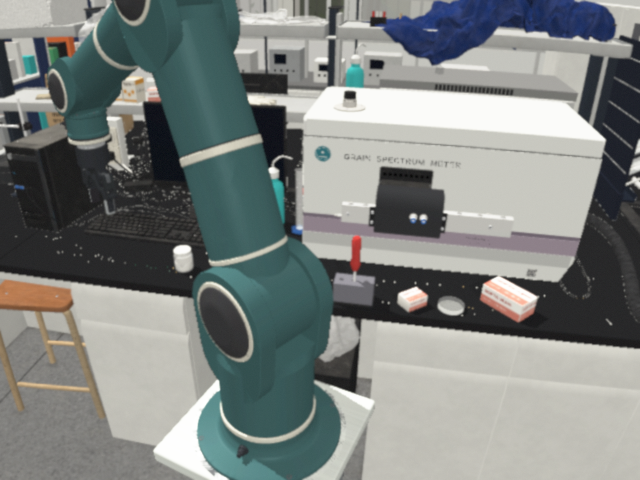

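The top view shows the shaker near (250,248), its catch at (289,267), the lift bar at (261,285), the stand with the red screwdriver at (368,262), and the jar at (202,285), carton at (412,248) and dish at (441,240). The arm hides the shaker in the scene view. I'll enlarge the top view.

Run:
```python
from h import *
im=cv2.imread('pics/top0.png')[195:305,195:310]; cv2.imwrite('pics/c1.png',cv2.resize(im,None,fx=5,fy=5,interpolation=cv2.INTER_CUBIC))
im=cv2.imread('pics/top0.png')[230:290,330:420]; cv2.imwrite('pics/c2.png',cv2.resize(im,None,fx=8,fy=8,interpolation=cv2.INTER_CUBIC))
```

```text
(no output)
```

View pics/c1.png

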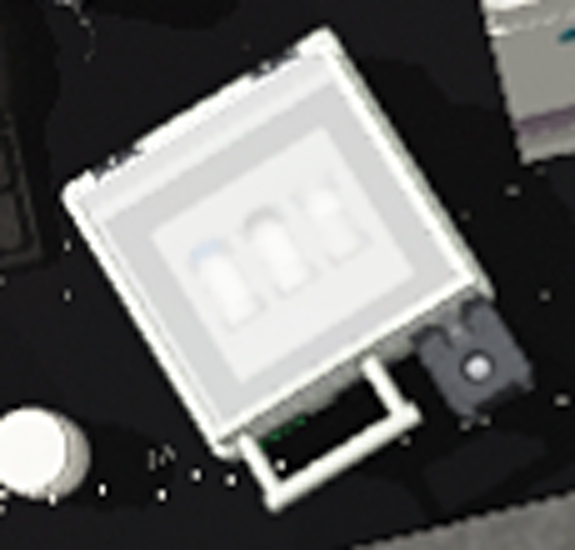

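View pics/c2.png

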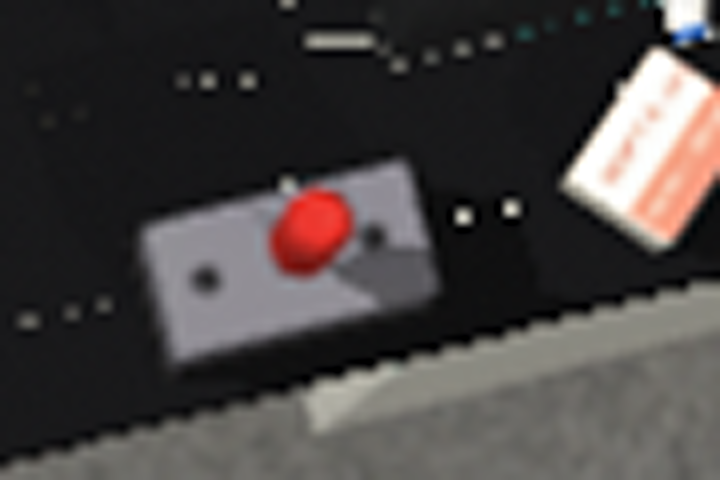

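c1 shows the pin at (479,367) and the bar ends at about (278,494) and (405,413). c2 shows the outer stand holes at (206,280) and (374,237), and the block's top corners at (143,226), (407,160), (438,293) and (174,365).

Run:
```python
from h import *
from scipy.optimize import least_squares
s=load('top0')
f=lambda c,o,k:(np.array(c)+.5)/k-.5+o
pin=f((479,367),(195,195),5); b1=f((278,494),(195,195),5); b2=f((405,413),(195,195),5)
P=atz(s,*pin,.09);B1=atz(s,*b1,.103);B2=atz(s,*b2,.103)
print('pin',P,'bars',B1,B2,np.linalg.norm(B1-B2))
loc=np.array([[-127.5,-63,90],[-132,72,103],[-132,-12,103],[-95+0,95,65],[95,-95,65]])/1e3
obs=np.array([P,(B1),(B2)])
def T(p,l):
    c,q=np.cos(p[2]),np.sin(p[2]); l=np.atleast_2d(l); return np.c_[p[0]+c*l[:,0]-q*l[:,1],p[1]+q*l[:,0]+c*l[:,1],l[:,2]]
r=least_squares(lambda p:(T(p,loc[:3])-obs)[:,:2].ravel(),[.5,.4,0.5]);p=r.x
print('shaker',p[:2],np.degrees(p[2]),'res',r.fun*1e3)
print('T pin',T(p,loc[0]),'bar',T(p,[-.132,.03,.103]),'hinge',T(p,[.085,0,.067]))
print('housing corners pix c1',(proj(s,T(p,np.array([[.095,-.095,.065],[.095,.095,.065],[-.095,.095,.065],[-.095,-.095,.065]])))-195)*5)
H=[atz(s,*f(c,(330,230),8),.06) for c in ((206,280),(374,237))]; C=[atz(s,*f(c,(330,230),8),.06) for c in ((143,226),(407,160),(438,293),(174,365))]
d=H[0]-H[1];print('holes',H,np.linalg.norm(d),'mid',(H[0]+H[1])/2,'corners mean',np.mean(C,0),'yaw',np.degrees(np.arctan2(-d[0],d[1])))
e=C[0]-C[1];print(np.degrees(np.arctan2(-e[0],e[1])),np.linalg.norm(e),np.linalg.norm(C[1]-C[2]))
print('handle end',atz(s,*f((315,222),(330,230),8),.184))
for n,c,z in(('jar',(202,284),.062),('carton',(413,247),.03),('dish',(442,240),.013)):print(n,atz(s,*c,z))
```

```text
pin [0.43231864 0.2308028  0.09      ] bars [0.35722653 0.34355505 0.103     ] [0.40425107 0.27192121 0.103     ] 0.08568964250321588
shaker [0.50816851 0.35194415] 31.92128155101638 res [ 0.94249581  0.25240545  0.83337743 -0.29455441 -1.77586588  0.04215363]
T pin [[0.43326113 0.23105521 0.09      ]] bar [[0.38026756 0.30761193 0.103     ]] hinge [[0.58031442 0.3968882  0.067     ]]
housing corners pix c1 [[334.34235956  23.87096874]
 [ 60.14637601 187.0870821 ]
 [219.72538621 460.08002089]
 [497.34207375 292.46763629]]
holes [array([0.44707549, 0.04133732, 0.06      ]), array([ 0.46355639, -0.02077403,  0.06      ])] 0.06426071573822166 mid [0.45531594 0.01028164 0.06      ] corners mean [0.45445166 0.01005643 0.06      ] yaw 14.860663971429954
14.582181923342464 0.10105016705639125 0.05063675619692537
handle end [0.45436674 0.01187544 0.184     ]
jar [0.38508251 0.49245756 0.062     ]
carton [ 0.50501568 -0.13533111  0.03      ]
dish [ 0.52984441 -0.22817365  0.013     ]
```

Emit:
{"op": "drive_tool", "data": {
  "steps": [
    {"x": 0.02, "y": -0.06, "z": 0.04, "wz": -1, "grip": 0.8},
    {"x": 0.04, "y": -0.11, "z": 0.06, "wz": -2},
    {"x": 0.065, "y": -0.165, "z": 0.06, "wz": -3.5},
    {"x": 0.09, "y": -0.22, "z": 0.06, "wz": -5},
    {"x": 0.11, "y": -0.275, "z": 0.06, "wz": -6.5},
    {"x": 0.135, "y": -0.33, "z": 0.06, "wz": -8},
    {"x": 0.16, "y": -0.385, "z": 0.06, "wz": -9.5},
    {"x": 0.18, "y": -0.44, "z": 0.06, "wz": -11},
    {"x": 0.18, "y": -0.44, "z": 0.06, "wz": -11},
    {"x": 0.18, "y": -0.44, "z": 0.06, "wz": -11}
  ]
}}

```text
schema error: expected keys wx, wy, wz, x, y, z, grip
```

Run:
```python
from h import *
s=snap('wrist','w1'); g=get_state(); print(g['tcp_pos'],g['eef_rot'],g['t'],g['joints'])
print(proj(s,[[.4333,.2311,.09],[.3803,.3076,.103],[.4553,.0103,.06],[.4553,.0103,.184],[.4471,.0413,.06],[.4636,-.0208,.06]]))
```

```text
[0.21527097 0.58655028 0.23091824] [-1.79958457e+02  1.94120660e-03  1.59844783e+02] 0.2 [-72.22156866  23.93504764  -0.59272396  92.46962811   0.26817657
  63.63829924  -3.0377977 ]
[[  57.72052193  542.2945342 ]
 [  86.08293352  501.85973375]
 [ -58.49405388  554.35761658]
 [-107.84587755  629.98043808]
 [ -46.05516167  547.73944169]
 [ -69.96368281  560.41364606]]
```

View pics/w1.png

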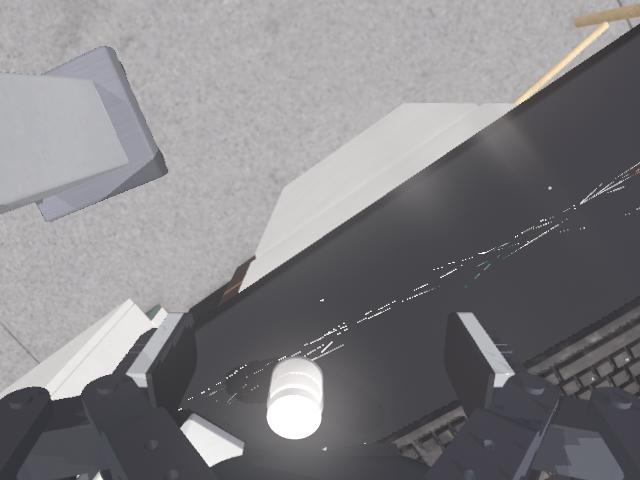

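The move was refused because every key is needed in each row, so this wrist view still shows only the jar at (295,400) from the start pose. I'll send it again with all keys.

Emit:
{"op": "drive_tool", "data": {
  "steps": [
    {"wx": 0, "wy": 0, "wz": -1, "x": 0.02, "y": -0.06, "z": 0.04, "grip": 0.8},
    {"wx": 0, "wy": 0, "wz": -2, "x": 0.04, "y": -0.11, "z": 0.06, "grip": 0.8},
    {"wx": 0, "wy": 0, "wz": -3.5, "x": 0.065, "y": -0.165, "z": 0.06, "grip": 0.8},
    {"wx": 0, "wy": 0, "wz": -5, "x": 0.09, "y": -0.22, "z": 0.06, "grip": 0.8},
    {"wx": 0, "wy": 0, "wz": -6.5, "x": 0.11, "y": -0.275, "z": 0.06, "grip": 0.8},
    {"wx": 0, "wy": 0, "wz": -8, "x": 0.135, "y": -0.33, "z": 0.06, "grip": 0.8},
    {"wx": 0, "wy": 0, "wz": -9.5, "x": 0.16, "y": -0.385, "z": 0.06, "grip": 0.8},
    {"wx": 0, "wy": 0, "wz": -11, "x": 0.18, "y": -0.44, "z": 0.06, "grip": 0.8},
    {"wx": 0, "wy": 0, "wz": -11, "x": 0.18, "y": -0.44, "z": 0.06, "grip": 0.8},
    {"wx": 0, "wy": 0, "wz": -11, "x": 0.18, "y": -0.44, "z": 0.06, "grip": 0.8}
  ]
}}

```text
t: 1.45
tcp_pos: [0.3952, 0.147, 0.2913]
eef_rot: [-180.0, -0.0, 104.9]
force: [0.2, 0.1, 0.4]
grip_width: 0.796
gripper_force: 0.0
```

Run:
```python
from h import *
s=snap('wrist','w1'); g=get_state(); print(g['tcp_pos'],g['eef_rot'],g['t'],g['joints'])
print(proj(s,[[.4333,.2311,.09],[.3803,.3076,.103],[.4553,.0103,.06],[.4553,.0103,.184],[.4471,.0413,.06],[.4636,-.0208,.06]]))
```

```text
[0.39504924 0.14752554 0.29122018] [-1.79990253e+02 -2.61685474e-03  1.04951384e+02] 1.5 [-47.45560662  -1.74427272  22.4672444  115.65772838   0.7250878
  65.96507239 -10.34179705]
[[396.27710203 109.32429367]
 [358.97546664 -19.2632898 ]
 [343.64719247 340.86419633]
 [352.37107546 430.87026308]
 [344.28096199 311.5493017 ]
 [343.09544954 368.77187245]]
```

View pics/w1.png

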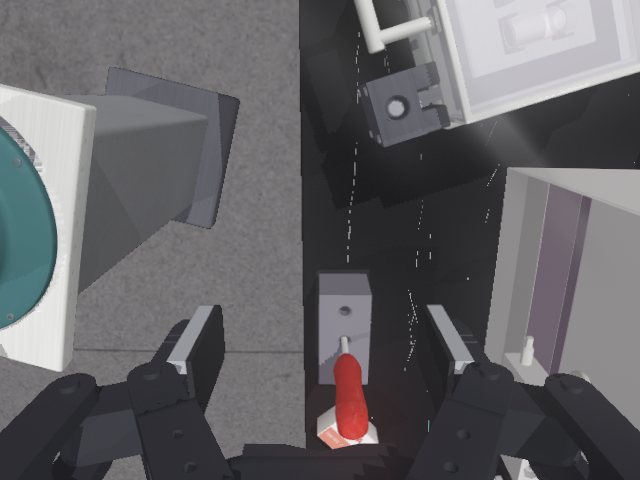

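The wrist view has the pin at (396,107) and the left stand hole at (345,310), and the screwdriver stands at (345,345) to (352,430). All are within 2 px of my predictions, so I'll go ahead with the grasp.

Emit:
{"op": "drive_tool", "data": {
  "steps": [
    {"wx": 0, "wy": 0, "wz": 0, "x": 0.02, "y": -0.05, "z": 0, "grip": 0.8},
    {"wx": 0, "wy": 0, "wz": 0, "x": 0.04, "y": -0.095, "z": 0, "grip": 0.8},
    {"wx": 0, "wy": 0, "wz": 0, "x": 0.06, "y": -0.137, "z": 0, "grip": 0.8},
    {"wx": 0, "wy": 0, "wz": 0, "x": 0.06, "y": -0.137, "z": 0, "grip": 0.8},
    {"wx": 0, "wy": 0, "wz": 0, "x": 0.06, "y": -0.137, "z": -0.05, "grip": 0.8},
    {"wx": 0, "wy": 0, "wz": 0, "x": 0.06, "y": -0.137, "z": -0.09, "grip": 0.8},
    {"wx": 0, "wy": 0, "wz": 0, "x": 0.06, "y": -0.137, "z": -0.125, "grip": 0.8},
    {"wx": 0, "wy": 0, "wz": 0, "x": 0.06, "y": -0.137, "z": -0.153, "grip": 0.8},
    {"wx": 0, "wy": 0, "wz": 0, "x": 0.06, "y": -0.137, "z": -0.153, "grip": 0.8},
    {"wx": 0, "wy": 0, "wz": 0, "x": 0.06, "y": -0.137, "z": -0.153, "grip": 0.8}
  ]
}}

```text
t: 2.75
tcp_pos: [0.4558, 0.0105, 0.1391]
eef_rot: [180.0, -0.0, 104.9]
force: [0.5, 0.5, 0.4]
grip_width: 0.799
gripper_force: 0.0
```

Run:
```python
from h import *
s=load('w1');print('pin mouth',atz(s,396,107,.09),'hole',atz(s,345,310,.06))
```

```text
pin mouth [0.4325749  0.23270212 0.09      ] hole [0.44731356 0.04306181 0.06      ]
```

Emit:
{"op": "drive_tool", "data": {
  "steps": [
    {"wx": 0, "wy": 0, "wz": 0, "x": 0, "y": 0, "z": 0, "grip": 0.3},
    {"wx": 0, "wy": 0, "wz": 0, "x": 0, "y": 0, "z": 0, "grip": 0.2},
    {"wx": 0, "wy": 0, "wz": 0, "x": 0, "y": 0, "z": 0, "grip": 0.2},
    {"wx": 0, "wy": 0, "wz": 0, "x": 0, "y": 0, "z": 0, "grip": 0.2},
    {"wx": 0, "wy": 0, "wz": 0, "x": 0, "y": 0, "z": 0, "grip": 0.2},
    {"wx": 0, "wy": 0, "wz": 0, "x": 0, "y": 0, "z": 0, "grip": 0.2}
  ],
  "squeeze": 80
}}

```text
t: 3.5
tcp_pos: [0.4558, 0.0098, 0.1388]
eef_rot: [179.9, -0.0, 104.8]
force: [-1.3, 0.6, 8.0]
grip_width: 0.286
gripper_force: 77.9
```

Emit:
{"op": "drive_tool", "data": {
  "steps": [
    {"wx": 0, "wy": 0, "wz": 0, "x": 0, "y": 0, "z": 0.03, "grip": 0.2},
    {"wx": 0, "wy": 0, "wz": 0, "x": 0, "y": 0, "z": 0.065, "grip": 0.2},
    {"wx": 0, "wy": 0, "wz": 0, "x": 0, "y": 0, "z": 0.1, "grip": 0.2},
    {"wx": 0, "wy": 0, "wz": 0, "x": 0, "y": 0, "z": 0.135, "grip": 0.2},
    {"wx": 0, "wy": 0, "wz": 0, "x": -0.005, "y": 0.05, "z": 0.135, "grip": 0.2},
    {"wx": 0, "wy": 0, "wz": 0, "x": -0.01, "y": 0.1, "z": 0.135, "grip": 0.2},
    {"wx": 0, "wy": 0, "wz": 0, "x": -0.015, "y": 0.15, "z": 0.135, "grip": 0.2},
    {"wx": 0, "wy": 0, "wz": 0, "x": -0.02, "y": 0.19, "z": 0.135, "grip": 0.2},
    {"wx": 0, "wy": 0, "wz": 0, "x": -0.0225, "y": 0.2205, "z": 0.13, "grip": 0.2},
    {"wx": 0, "wy": 0, "wz": 0, "x": -0.0225, "y": 0.2205, "z": 0.115, "grip": 0.2}
  ]
}}

```text
t: 4.75
tcp_pos: [0.4325, 0.2323, 0.2532]
eef_rot: [180.0, -0.0, 105.0]
force: [-0.5, -0.4, -1.4]
grip_width: 0.281
gripper_force: 79.2
```

Emit:
{"op": "drive_tool", "data": {
  "steps": [
    {"wx": 0, "wy": 0, "wz": 0, "x": 0, "y": 0, "z": 0, "grip": 0.2},
    {"wx": 0, "wy": 0, "wz": 0, "x": 0, "y": 0, "z": 0, "grip": 0.2}
  ]
}}

```text
t: 5.0
tcp_pos: [0.4332, 0.2293, 0.2536]
eef_rot: [180.0, 0.0, 104.8]
force: [-0.2, -0.1, -0.7]
grip_width: 0.281
gripper_force: 79.2
```

Run:
```python
from h import *
s=snap('wrist','w2'); g=get_state(); print(g['tcp_pos'],g['eef_rot'],g['t'],g['force'],g['grip_width'])
p=g['tcp_pos']; print(proj(s,[[.4326,.2327,.096],[.4330,.2312,.096],[p[0],p[1],p[2]-.1328]]))
t=snap('top','t2');print(proj(t,[[.4333,.2311,.09],[p[0],p[1],p[2]-.1328]]))
a=s['pixels'][220:480,230:440]; cv2.imwrite('pics/c3.png',cv2.resize(a,None,fx=2.3,fy=2.3,interpolation=cv2.INTER_CUBIC))
```

```text
[0.43323245 0.22951221 0.25377   ] [ 1.79971271e+02 -9.20585739e-03  1.04772170e+02] 5.05 [-0.06913539  0.34663052 -1.0780378 ] 0.28336746032781923
[[320.70037007 208.58569721]
 [320.70604756 210.70527224]
 [320.44858104 222.27370792]]
[[290.30303054 267.66093808]
 [290.20259522 266.63290805]]
```

View pics/c3.png

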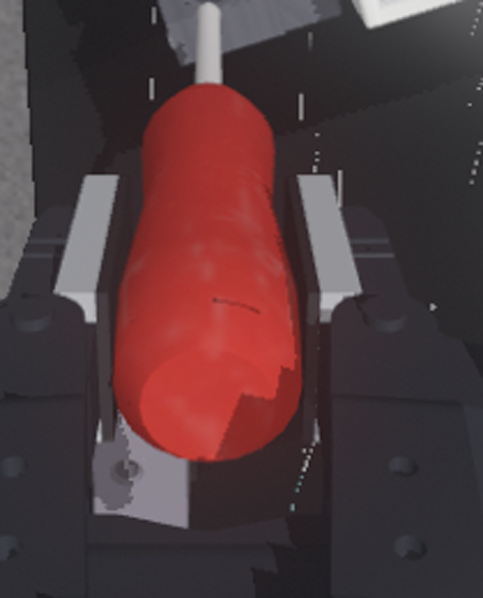

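The tip is at crop (208,3), which is pixel (320,221) against a predicted (320,222), so the driver is straight in the grip. Next I'll check the bore.

Run:
```python
from h import *
a=load('w2')['pixels'][150:260,260:390]; cv2.imwrite('pics/c4.png',cv2.resize(a,None,fx=5,fy=5,interpolation=cv2.INTER_CUBIC))
```

```text
(no output)
```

View pics/c4.png

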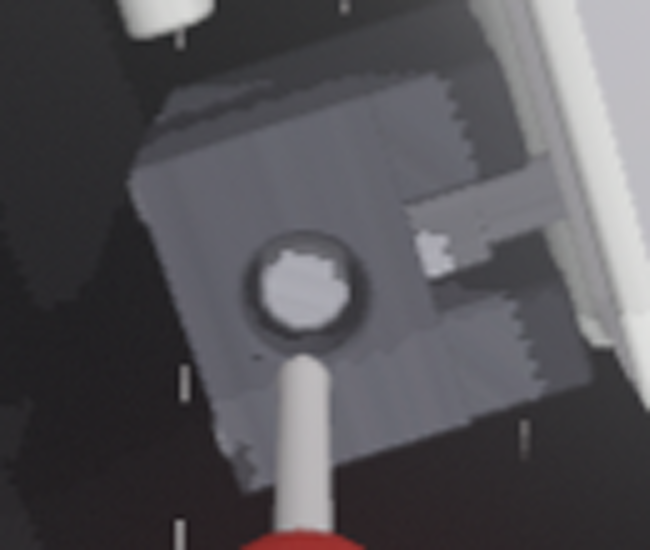

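The bore is at crop (305,292), pixel (321,208), which is world (0.4327,0.2326). I'll shift +y by 2.5 mm and start down.

Emit:
{"op": "drive_tool", "data": {
  "steps": [
    {"wx": 0, "wy": 0, "wz": 0, "x": 0, "y": 0.0025, "z": 0, "grip": 0.2},
    {"wx": 0, "wy": 0, "wz": 0, "x": 0, "y": 0.0025, "z": -0.01, "grip": 0.2},
    {"wx": 0, "wy": 0, "wz": 0, "x": 0, "y": 0.0025, "z": -0.02, "grip": 0.2},
    {"wx": 0, "wy": 0, "wz": 0, "x": 0, "y": 0.0025, "z": -0.028, "grip": 0.2},
    {"wx": 0, "wy": 0, "wz": 0, "x": 0, "y": 0.0025, "z": -0.028, "grip": 0.2},
    {"wx": 0, "wy": 0, "wz": 0, "x": 0, "y": 0.0025, "z": -0.028, "grip": 0.2}
  ]
}}

```text
t: 5.85
tcp_pos: [0.433, 0.2327, 0.2254]
eef_rot: [180.0, 0.0, 104.8]
force: [0.5, -0.4, -0.6]
grip_width: 0.28
gripper_force: 79.2
```

Emit:
{"op": "drive_tool", "data": {
  "steps": [
    {"wx": 0, "wy": 0, "wz": 0, "x": 0, "y": 0, "z": -0.004, "grip": 0.2},
    {"wx": 0, "wy": 0, "wz": 0, "x": 0, "y": 0, "z": -0.007, "grip": 0.2},
    {"wx": 0, "wy": 0, "wz": 0, "x": 0, "y": 0, "z": -0.009, "grip": 0.2},
    {"wx": 0, "wy": 0, "wz": 0, "x": 0, "y": 0, "z": -0.01, "grip": 0.2},
    {"wx": 0, "wy": 0, "wz": 0, "x": 0, "y": 0, "z": -0.01, "grip": 0.2}
  ]
}}

```text
t: 6.48
tcp_pos: [0.4333, 0.233, 0.2159]
eef_rot: [179.9, -0.0, 104.8]
force: [-1.6, -0.6, 9.8]
grip_width: 0.281
gripper_force: 80.6
```

Emit:
{"op": "drive_tool", "data": {
  "steps": [
    {"wx": 0, "wy": 0, "wz": 0, "x": 0, "y": 0, "z": -0.002, "grip": 0.2},
    {"wx": 0, "wy": 0, "wz": 0, "x": 0, "y": 0, "z": -0.004, "grip": 0.2},
    {"wx": 0, "wy": 0, "wz": 0, "x": 0, "y": 0, "z": -0.005, "grip": 0.2},
    {"wx": 0, "wy": 0, "wz": 0, "x": 0, "y": 0, "z": -0.005, "grip": 0.2}
  ]
}}

```text
t: 6.98
tcp_pos: [0.4341, 0.2334, 0.2134]
eef_rot: [179.8, -0.1, 104.8]
force: [-11.8, -5.8, 53.0]
grip_width: 0.28
gripper_force: 86.2
```

Emit:
{"op": "drive_tool", "data": {
  "steps": [
    {"wx": 0, "wy": 0, "wz": 0, "x": 0, "y": 0, "z": 0, "grip": 0.2},
    {"wx": 0, "wy": 0, "wz": 0, "x": 0, "y": 0, "z": 0.015, "grip": 0.2},
    {"wx": 0, "wy": 0, "wz": 0, "x": 0, "y": 0, "z": 0.04, "grip": 0.2},
    {"wx": 0, "wy": 0, "wz": 0, "x": 0, "y": 0, "z": 0.065, "grip": 0.2},
    {"wx": 0, "wy": 0, "wz": 0, "x": 0, "y": 0, "z": 0.065, "grip": 0.2},
    {"wx": 0, "wy": 0, "wz": 0, "x": 0, "y": 0, "z": 0.065, "grip": 0.2}
  ]
}}

```text
t: 7.72
tcp_pos: [0.4326, 0.2326, 0.2747]
eef_rot: [-180.0, 0.0, 104.8]
force: [0.4, -0.3, -1.5]
grip_width: 0.286
gripper_force: 79.2
```

Run:
```python
from h import *
s=snap('wrist','w3'); g=get_state(); p=g['tcp_pos']; print(p,g['eef_rot'],g['t'],g['force'],g['grip_width'])
print('tip',proj(s,[p-[0,0,.1328]]))
t=snap('top','t3')
# bar position predictions in top view for hood angles
yaw=np.radians(31.92);o=np.array([.5803,.3969])
for a in (.005,.08):
    x=-(.217*np.cos(a)-.0*0)+.036*np.sin(a); z=.067+.217*np.sin(a)+.036*np.cos(a)
    P=[[o[0]+x*np.cos(yaw)-y*np.sin(yaw),o[1]+x*np.sin(yaw)+y*np.cos(yaw),z] for y in(.072,-.012)]
    print(a,P,'top',proj(t,P).ravel(),'wrist',proj(s,P).ravel())
a=s['pixels'][0:260,250:560]
b=t['pixels'][240:305,235:310];b0=load('top0')['pixels'][240:305,235:310]
b=cv2.resize(np.hstack([b0,b]),None,fx=4,fy=4,interpolation=cv2.INTER_CUBIC)
a=cv2.resize(a,(620,320)) if 0 else a
c=np.zeros((520,620,3),np.uint8);c[:260,:310]=a;c[260:520,:600]=b;cv2.imwrite('pics/c5.png',c)
```

```text
[0.43254689 0.23256466 0.27450622] [-1.79942291e+02  2.01544906e-02  1.04844663e+02] 7.775 [ 0.53575144 -0.21582061 -0.480516  ] 0.2821206667313345
tip [[320.28896574 222.37783665]]
0.005 [[np.float64(0.3581993713971595), np.float64(0.3433738637602457), np.float64(0.10408454548010981)], [np.float64(0.40261308195903456), np.float64(0.27207574096499965), np.float64(0.10408454548010981)]] top [250.22063653 293.04039684 275.50096852 277.74159035] wrist [255.51005234  26.40212658 293.95647606 146.48342546]
0.08 [[np.float64(0.36107527197560996), np.float64(0.3451653473349654), np.float64(0.12022635001820478)], [np.float64(0.40548898253748505), np.float64(0.27386722453971934), np.float64(0.12022635001820478)]] top [248.83937967 291.7307866  274.38655605 276.27642259] wrist [256.89757722  20.40662401 297.31411922 147.29399414]
```

View pics/c5.png

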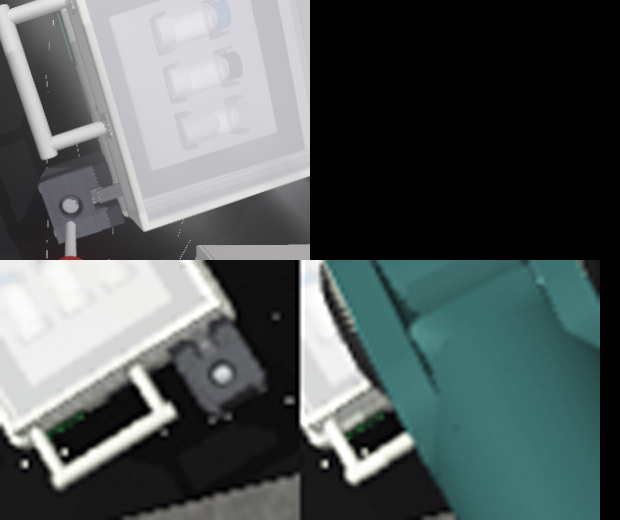

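The bar moved by about (-1.7,-1.7) px in the top view and sits at the 0.08 rad prediction in the wrist view, so the hood is ajar. The tip is still straight. The driver now goes back to the stand.

Emit:
{"op": "drive_tool", "data": {
  "steps": [
    {"wx": 0, "wy": 0, "wz": 0, "x": 0.005, "y": -0.05, "z": 0, "grip": 0.2},
    {"wx": 0, "wy": 0, "wz": 0, "x": 0.01, "y": -0.1, "z": 0, "grip": 0.2},
    {"wx": 0, "wy": 0, "wz": 0, "x": 0.015, "y": -0.15, "z": 0, "grip": 0.2},
    {"wx": 0, "wy": 0, "wz": 0, "x": 0.02, "y": -0.195, "z": 0, "grip": 0.2},
    {"wx": 0, "wy": 0, "wz": 0, "x": 0.0228, "y": -0.223, "z": 0, "grip": 0.2},
    {"wx": 0, "wy": 0, "wz": 0, "x": 0.0228, "y": -0.223, "z": -0.03, "grip": 0.2},
    {"wx": 0, "wy": 0, "wz": 0, "x": 0.0228, "y": -0.223, "z": -0.06, "grip": 0.2},
    {"wx": 0, "wy": 0, "wz": 0, "x": 0.0228, "y": -0.223, "z": -0.072, "grip": 0.2},
    {"wx": 0, "wy": 0, "wz": 0, "x": 0.0228, "y": -0.223, "z": -0.072, "grip": 0.2},
    {"wx": 0, "wy": 0, "wz": 0, "x": 0.0228, "y": -0.223, "z": -0.072, "grip": 0.2}
  ]
}}

```text
t: 9.07
tcp_pos: [0.4561, 0.0098, 0.2041]
eef_rot: [179.9, 0.0, 104.9]
force: [-0.1, -0.3, -1.4]
grip_width: 0.279
gripper_force: 79.2
```

Emit:
{"op": "drive_tool", "data": {
  "steps": [
    {"wx": 0, "wy": 0, "wz": 0, "x": 0, "y": 0, "z": -0.01, "grip": 0.2},
    {"wx": 0, "wy": 0, "wz": 0, "x": 0, "y": 0, "z": -0.02, "grip": 0.2},
    {"wx": 0, "wy": 0, "wz": 0, "x": 0, "y": 0, "z": -0.025, "grip": 0.2},
    {"wx": 0, "wy": 0, "wz": 0, "x": 0, "y": 0, "z": -0.025, "grip": 0.2}
  ]
}}

```text
t: 9.57
tcp_pos: [0.4554, 0.0096, 0.1778]
eef_rot: [-179.9, 0.0, 104.8]
force: [0.0, 0.5, -0.5]
grip_width: 0.28
gripper_force: 79.2
```

It is in the hole with no contact force. I'll lower it fully, then release.

Emit:
{"op": "drive_tool", "data": {
  "steps": [
    {"wx": 0, "wy": 0, "wz": 0, "x": 0, "y": 0, "z": -0.015, "grip": 0.2},
    {"wx": 0, "wy": 0, "wz": 0, "x": 0, "y": 0, "z": -0.028, "grip": 0.2},
    {"wx": 0, "wy": 0, "wz": 0, "x": 0, "y": 0, "z": -0.037, "grip": 0.2},
    {"wx": 0, "wy": 0, "wz": 0, "x": 0, "y": 0, "z": -0.037, "grip": 0.2},
    {"wx": 0, "wy": 0, "wz": 0, "x": 0, "y": 0, "z": -0.037, "grip": 0.2}
  ]
}}

```text
t: 10.2
tcp_pos: [0.4558, 0.0096, 0.1414]
eef_rot: [180.0, 0.0, 104.8]
force: [0.6, 0.1, -0.6]
grip_width: 0.282
gripper_force: 79.2
```

Emit:
{"op": "drive_tool", "data": {
  "steps": [
    {"wx": 0, "wy": 0, "wz": 0, "x": 0, "y": 0, "z": 0, "grip": 0.8},
    {"wx": 0, "wy": 0, "wz": 0, "x": 0, "y": 0, "z": 0, "grip": 0.8},
    {"wx": 0, "wy": 0, "wz": 0, "x": 0, "y": 0, "z": 0, "grip": 0.8},
    {"wx": 0, "wy": 0, "wz": 0, "x": 0, "y": 0, "z": 0, "grip": 0.8},
    {"wx": 0, "wy": 0, "wz": 0, "x": 0, "y": 0, "z": 0, "grip": 0.8},
    {"wx": 0, "wy": 0, "wz": 0, "x": 0, "y": 0, "z": 0, "grip": 0.8}
  ]
}}

```text
t: 10.95
tcp_pos: [0.4556, 0.0097, 0.1413]
eef_rot: [-180.0, 0.0, 104.8]
force: [-0.5, 1.0, 0.0]
grip_width: 0.8
gripper_force: 0.0
```

Emit:
{"op": "drive_tool", "data": {
  "steps": [
    {"wx": 0, "wy": 0, "wz": 0, "x": 0, "y": 0, "z": 0.02, "grip": 0.8},
    {"wx": 0, "wy": 0, "wz": 0, "x": 0, "y": 0, "z": 0.06, "grip": 0.8},
    {"wx": 0, "wy": 0, "wz": 0, "x": 0, "y": 0, "z": 0.11, "grip": 0.8},
    {"wx": 0, "wy": 0, "wz": 0, "x": 0, "y": 0, "z": 0.15, "grip": 0.8},
    {"wx": 0, "wy": 0, "wz": 1, "x": -0.02, "y": 0.05, "z": 0.15, "grip": 0.8},
    {"wx": 0, "wy": 0, "wz": 2, "x": -0.04, "y": 0.1, "z": 0.15, "grip": 0.7},
    {"wx": 0, "wy": 0, "wz": 3, "x": -0.06, "y": 0.15, "z": 0.15, "grip": 0.6},
    {"wx": 0, "wy": 0, "wz": 3.4, "x": -0.07, "y": 0.18, "z": 0.15, "grip": 0.6},
    {"wx": 0, "wy": 0, "wz": 3.4, "x": -0.07, "y": 0.18, "z": 0.15, "grip": 0.6}
  ]
}}

```text
t: 12.08
tcp_pos: [0.3851, 0.1913, 0.2911]
eef_rot: [-180.0, 0.0, 122.0]
force: [1.0, -1.6, 0.3]
grip_width: 0.601
gripper_force: 0.0
```

Run:
```python
from h import *
s=snap('wrist','w4'); g=get_state(); p=g['tcp_pos']; print(p,g['eef_rot'],g['t'],g['force'],g['grip_width'],g['joints'])
t=snap('top','t4')
yaw=np.radians(31.92);o=np.array([.5803,.3969])
for a in (.005,.08):
    x=-.217*np.cos(a)+.036*np.sin(a); z=.067+.217*np.sin(a)+.036*np.cos(a)
    P=[[o[0]+x*np.cos(yaw)-y*np.sin(yaw),o[1]+x*np.sin(yaw)+y*np.cos(yaw),z] for y in(.072,.03,-.012)]
    print(a,np.round(P,4).tolist(),'wrist',proj(s,P).round(1).tolist())
b=t['pixels'][235:285,345:395];b=cv2.resize(b,(240,240))
c=s['pixels'].copy();c[240:,:240]=b;cv2.imwrite('pics/c6.png',c)
```

```text
[0.38573311 0.18981863 0.29116322] [-1.79979349e+02  2.01022868e-02  1.21861675e+02] 12.125 [-0.15603802 -0.57276715  0.43554004] 0.5969486562697089 [-52.67749551  -0.67530269  22.32039011 114.71825088   0.30349895
  65.92687488   1.3792757 ]
0.005 [[0.3582, 0.3434, 0.1041], [0.3804, 0.3077, 0.1041], [0.4026, 0.2721, 0.1041]] wrist [[403.0, 4.9], [400.5, 67.2], [397.9, 126.4]]
0.08 [[0.3611, 0.3452, 0.1202], [0.3833, 0.3095, 0.1202], [0.4055, 0.2739, 0.1202]] wrist [[412.4, -0.2], [409.6, 65.4], [406.5, 127.7]]
```

View pics/c6.png

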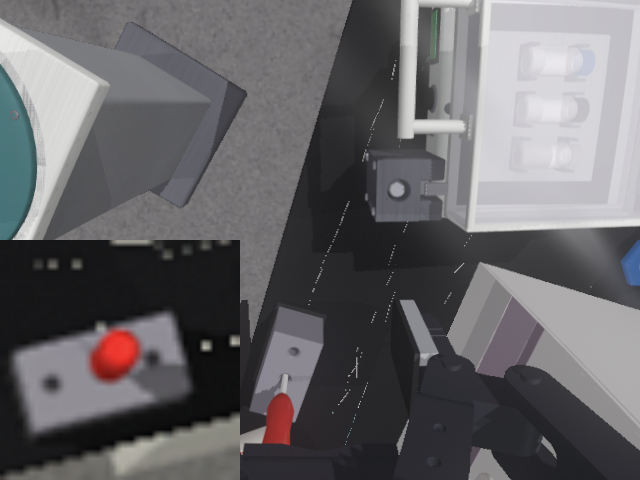

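The screwdriver stands in its hole in the inset. The bar's stand-offs are at rows 3 and 128 with the bar at column 408, matching the 0.08 rad prediction. I'll go to the bar.

Emit:
{"op": "drive_tool", "data": {
  "steps": [
    {"wx": 0, "wy": 0, "wz": 0, "x": -0.001, "y": 0.05, "z": 0, "grip": 0.4},
    {"wx": 0, "wy": 0, "wz": 0, "x": -0.002, "y": 0.1, "z": -0.02, "grip": 0.4},
    {"wx": 0, "wy": 0, "wz": 0, "x": -0.0025, "y": 0.1195, "z": -0.06, "grip": 0.4},
    {"wx": 0, "wy": 0, "wz": 0, "x": -0.0025, "y": 0.1195, "z": -0.11, "grip": 0.4},
    {"wx": 0, "wy": 0, "wz": 0, "x": -0.0025, "y": 0.1195, "z": -0.13, "grip": 0.4},
    {"wx": 0, "wy": 0, "wz": 0, "x": -0.0025, "y": 0.1195, "z": -0.15, "grip": 0.4},
    {"wx": 0, "wy": 0, "wz": 0, "x": -0.0025, "y": 0.1195, "z": -0.17, "grip": 0.4},
    {"wx": 0, "wy": 0, "wz": 0, "x": -0.0025, "y": 0.1195, "z": -0.188, "grip": 0.4},
    {"wx": 0, "wy": 0, "wz": 0, "x": -0.0025, "y": 0.1195, "z": -0.188, "grip": 0.4},
    {"wx": 0, "wy": 0, "wz": 0, "x": -0.0025, "y": 0.1195, "z": -0.188, "grip": 0.4}
  ]
}}

```text
t: 13.42
tcp_pos: [0.3839, 0.3089, 0.1039]
eef_rot: [180.0, 0.0, 121.8]
force: [0.0, -0.2, 0.0]
grip_width: 0.397
gripper_force: 0.0
```

Emit:
{"op": "drive_tool", "data": {
  "steps": [
    {"wx": 0, "wy": 0, "wz": 0, "x": 0, "y": 0, "z": 0, "grip": 0.05},
    {"wx": 0, "wy": 0, "wz": 0, "x": 0, "y": 0, "z": 0, "grip": 0.05},
    {"wx": 0, "wy": 0, "wz": 0, "x": 0, "y": 0, "z": 0, "grip": 0.05},
    {"wx": 0, "wy": 0, "wz": 0, "x": 0, "y": 0, "z": 0, "grip": 0.05},
    {"wx": 0, "wy": 0, "wz": 0, "x": 0, "y": 0, "z": 0, "grip": 0.05}
  ],
  "squeeze": 50
}}

```text
t: 14.05
tcp_pos: [0.3824, 0.3085, 0.1034]
eef_rot: [-179.9, 0.0, 121.8]
force: [-6.6, -4.7, 3.5]
grip_width: 0.122
gripper_force: 48.9
```

Run:
```python
from h import *
g=get_state();print(g['tcp_pos'],g['eef_rot'],g['force'])
y=np.radians(31.92)
X=lambda a:-.217*np.cos(a)+.036*np.sin(a)
Z=lambda a:.217*np.sin(a)+.036*np.cos(a)
for a in np.linspace(.08,1.047,17):
    d=X(a)-X(.08);print(round(a,3),np.round([d*np.cos(y),d*np.sin(y),Z(a)-Z(.08)],4))
```

```text
[0.38239082 0.30852014 0.1033864 ] [-1.79887588e+02  9.01314356e-03  1.21849210e+02] [-6.60748237 -4.69637971  3.53141587]
0.08 [0. 0. 0.]
0.14 [0.0031 0.0019 0.0128]
0.201 [0.0068 0.0042 0.0253]
0.261 [0.0111 0.0069 0.0376]
0.322 [0.0161 0.01   0.0495]
0.382 [0.0217 0.0135 0.0611]
0.443 [0.0278 0.0173 0.0722]
0.503 [0.0345 0.0215 0.0829]
0.564 [0.0418 0.026  0.0931]
0.624 [0.0495 0.0309 0.1028]
0.684 [0.0578 0.036  0.1119]
0.745 [0.0665 0.0414 0.1203]
0.805 [0.0756 0.0471 0.1282]
0.866 [0.0851 0.053  0.1354]
0.926 [0.0949 0.0591 0.1419]
0.987 [0.1051 0.0654 0.1476]
1.047 [0.1155 0.0719 0.1527]
```

The bar is gripped. Next I'll raise it along the arc.

Emit:
{"op": "drive_tool", "data": {
  "steps": [
    {"wx": 0, "wy": 0, "wz": 0, "x": 0.002, "y": 0.001, "z": 0.013, "grip": 0.05},
    {"wx": 0, "wy": 0, "wz": 0, "x": 0.006, "y": 0.0035, "z": 0.025, "grip": 0.05},
    {"wx": 0, "wy": 0, "wz": 0, "x": 0.0105, "y": 0.0065, "z": 0.0375, "grip": 0.05},
    {"wx": 0, "wy": 0, "wz": 0, "x": 0.0155, "y": 0.0095, "z": 0.0495, "grip": 0.05},
    {"wx": 0, "wy": 0, "wz": 0, "x": 0.021, "y": 0.013, "z": 0.061, "grip": 0.05},
    {"wx": 0, "wy": 0, "wz": 0, "x": 0.027, "y": 0.017, "z": 0.072, "grip": 0.05},
    {"wx": 0, "wy": 0, "wz": 0, "x": 0.034, "y": 0.021, "z": 0.083, "grip": 0.05},
    {"wx": 0, "wy": 0, "wz": 0, "x": 0.041, "y": 0.0255, "z": 0.093, "grip": 0.05},
    {"wx": 0, "wy": 0, "wz": 0, "x": 0.041, "y": 0.0255, "z": 0.093, "grip": 0.05}
  ]
}}

```text
t: 15.18
tcp_pos: [0.4227, 0.3345, 0.1976]
eef_rot: [-179.8, -0.1, 121.9]
force: [-19.7, -9.4, 14.7]
grip_width: 0.117
gripper_force: 49.4
```

The force points outward along the radius at about 26 N, so the tool runs slightly inside the arc. I'll correct by about 2 mm while continuing.

Emit:
{"op": "drive_tool", "data": {
  "steps": [
    {"wx": 0, "wy": 0, "wz": 0, "x": 0.006, "y": 0.004, "z": 0.011, "grip": 0.05},
    {"wx": 0, "wy": 0, "wz": 0, "x": 0.0145, "y": 0.009, "z": 0.02, "grip": 0.05},
    {"wx": 0, "wy": 0, "wz": 0, "x": 0.023, "y": 0.0145, "z": 0.0285, "grip": 0.05},
    {"wx": 0, "wy": 0, "wz": 0, "x": 0.032, "y": 0.02, "z": 0.0365, "grip": 0.05},
    {"wx": 0, "wy": 0, "wz": 0, "x": 0.042, "y": 0.026, "z": 0.044, "grip": 0.05},
    {"wx": 0, "wy": 0, "wz": 0, "x": 0.052, "y": 0.032, "z": 0.0505, "grip": 0.05},
    {"wx": 0, "wy": 0, "wz": 0, "x": 0.0615, "y": 0.0385, "z": 0.0565, "grip": 0.05},
    {"wx": 0, "wy": 0, "wz": 0, "x": 0.0725, "y": 0.045, "z": 0.0615, "grip": 0.05},
    {"wx": 0, "wy": 0, "wz": 0, "x": 0.0725, "y": 0.045, "z": 0.0615, "grip": 0.05},
    {"wx": 0, "wy": 0, "wz": 0, "x": 0.0725, "y": 0.045, "z": 0.0615, "grip": 0.05}
  ]
}}

```text
t: 16.42
tcp_pos: [0.4961, 0.3815, 0.2595]
eef_rot: [179.9, -0.1, 121.9]
force: [-8.4, 5.1, 6.0]
grip_width: 0.117
gripper_force: 52.0
```

Run:
```python
from h import *
s=snap('wrist','w5');t=snap('top','t5');sc=snap('scene','s5');g=get_state();p=g['tcp_pos'];print(p,g['eef_rot'],g['force'],g['qd'].round(2),g['t'],g['gripper_force'])
b=(p+[0,0,.019])-[.5803,.3969,.067];y=np.radians(31.92)
x=b[0]*np.cos(y)+b[1]*np.sin(y);print('lateral',-b[0]*np.sin(y)+b[1]*np.cos(y),'r',np.hypot(x,b[2]),np.hypot(.217,.036),'angle',np.arctan2(b[2],-x)-np.arctan2(.036,.217))
c=np.zeros((480,800,3),np.uint8);c[:,:400]=s['pixels'][:,150:550];c[:240,400:720]=cv2.resize(t['pixels'][200:320,180:340],(320,240));c[240:480,400:800]=sc['pixels'][150:390,140:540]
cv2.imwrite('pics/c7.png',c)
```

```text
[0.49604968 0.38146684 0.25941547] [ 1.79934370e+02 -1.23111583e-01  1.21939969e+02] [-9.53870997  5.17886893  6.49783512] [-0.13 -0.07 -0.1   0.01 -0.03  0.02  0.09] 16.575 52.008671164512634
lateral 0.031446591455613335 r 0.22592899320723372 0.21996590644915862 angle 1.0460087246029404
```

View pics/c7.png

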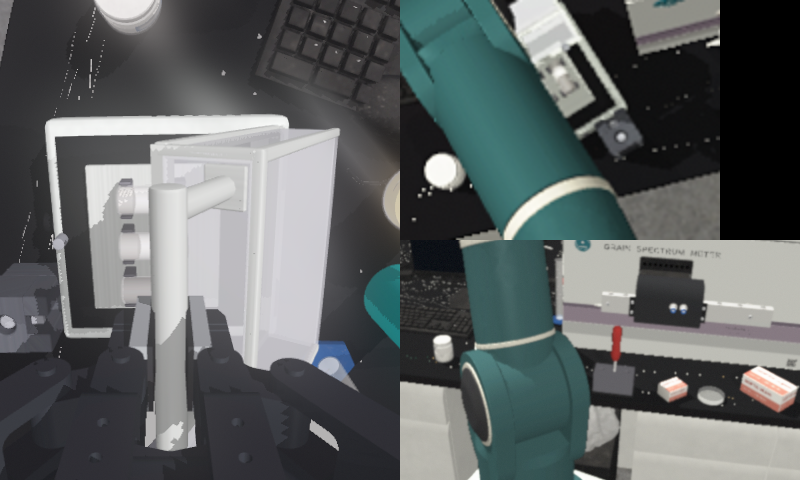

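The hood is raised and held by its bar at about 1.04 rad. The screwdriver stands in the stand, and the jar, carton and dish have not moved.

```bash
python3 -c "
from cell import *
print(sign_off())"
```

```text
the job is handed in; nothing more can be done
None
```

I handed the job in at about 16.6 s: the pin was driven down and popped the hood, the screwdriver is back in the stand, and the gripper holds the hood by its bar at about 60 degrees, computed from the measured tool pose; no verdict came back.

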